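Load the vegetable spinner, close it up and spin it

TASK

Put the washed potato from the board into the hand-cranked vegetable spinner, in the basket beside the potato already there, leaving the onion and the other things where they are. Swing the lid fully shut, then fold the clamp flat down over the lid's edge, and then turn the crank clockwise (seen from above) by its grip for two full turns. Let go at the end, with everything still closed.

Things in the scene. Friction and masses are not known exactly. Their poses are not given: they have to be found in the camera images.
- spinner: Vegetable spinner, fixed: round steel bowl 100 mm high, 176 mm across at the foot, 208 mm at the rim; inside, a white basket (opening 182 mm, inner floor 14 mm above the table and 146 mm across). Origin: centre of the underside. +x points level from the bowl's axis to the lid hinge, -x to the clamp, z up.
- bowl_centre (a point): The spinner's origin point: centre of the bowl's underside, on the table.
- lid (a joint): Lid angle in rad: 0 shut, at most 1.95. Starts open, a little past upright (1.72 to 1.9). The lid is a white disc, diameter 210 mm, 12 mm thick, centre 110 mm from the hinge line. The hinge is stiff: the lid stays where it is left; about 4 N at its free edge moves it.
- lid_hinge (a point): Middle of the lid's hinge line, on the lid's underside, 110 mm from the bowl's axis on the spinner's +x side, 101 mm above the table. The hinge line runs along the spinner's y axis. The lid swings down from there towards the spinner's -x side.
- lid_edge (a point): Point on the lid's outer (upper when shut) face, at its free edge, farthest from the hinge, 215 mm from the hinge line. With the lid shut it is 113 mm above the table.
- clamp (a joint): Clamp angle in rad: 0 folded flat over the lid's edge, 1.57 upright, at most 1.95. Starts standing up, leaning slightly away from the bowl. A flat steel lever 34 mm wide, 8 mm thick, reaching 54 mm from its pivot. Stiff pivot without spring: it stays where it is left; about 2 N at its end moves it.
- clamp_pivot (a point): Pivot of the clamp, across the bowl from the lid hinge: 128 mm from the bowl's axis on the spinner's -x side, 114 mm above the table. The pivot line runs along the spinner's y axis and in the lever's lower face. The lever swings over towards the bowl's axis and down.
- clamp_tip (a point): Free end of the clamp lever, on its outer face (the upper face when folded down, then 122 mm above the table), 54 mm along the lever from the pivot.
- crank (a joint): Crank angle in rad, growing clockwise seen from above the shut lid, no stops. At 0 the arm points from the lid's centre to the lid hinge; starts within 0.4 of that. Turns about the lid's centre (on the bowl's axis when shut), 50 mm to the grip's axis; about 1 N at the grip turns it, it stays where left. Lid shut: arm top 136 mm above the table.
- grip_top (a point): Top of the crank's grip, on its axis: a black round knob, diameter 24 mm, 38 mm long, square to the lid on the end of the crank arm, spinning freely about its own axis. Lid shut: top 175 mm, foot 137 mm above the table. Lid open: the crank is on the lid's outer side.
- potato_1: A small light brown potato, round, 50 mm across and 42 mm high, about 60 g. Origin at its centre; z up at the start. Lies on the board.
- potato_2: The other potato, same size and shape: at the start it already lies in the spinner's basket, on the hinge side (36 to 43 mm from the bowl's axis towards the lid hinge), and stays in it.
- onion: A brown onion with a pointed neck, 72 mm across, 77 mm high; origin 30 mm above its base. It lies on the board beside the potato and stays there.
- board: A light wooden chopping board, fixed, 170 mm (x) by 320 mm (y), 15 mm thick; origin at the centre of its underside. The potato and the onion lie on it, 110 to 180 mm apart along its y axis, either way round.
- mug: A white mug, diameter 82 mm, 90 mm high, origin at the centre of its underside. A bystander.
- jar: A closed glass jar, diameter 68 mm, 100 mm high, origin at the centre of its underside. A bystander.

How it is judged:
On the way, in this order (a step that is already met when the one before it is completed fails the run):
1. both potatoes lie in the spinner's basket, let go (horizontal distance between each of potato_1, potato_2 and bowl_centre below 0.08 m and z of potato_1 in the frame of spinner between 0.01 and 0.085 m and z of potato_2 in the frame of spinner between 0.01 and 0.085 m and linear speed of each of potato_1, potato_2 below 0.03 m/s and contact force between the fingers and potato_1 below 0.1 N and contact force between the fingers and potato_2 below 0.1 N), for 0.2 s.
2. the lid is fully shut (value of joint lid below 0.05 rad), for 0.2 s.
3. the clamp is folded down over the lid (value of joint lid below 0.05 rad and value of joint clamp below 0.15 rad), for 0.2 s.
4. the crank has made two turns clockwise with the lid shut and clamped (all of step 3 and value of joint crank above 12 rad), for 0.1 s.
At the end, for the whole second after the job is handed in: Both potatoes lie at rest in the spinner (within 80 mm of its axis, below the lid), the lid is shut (joint below 0.05 rad), the clamp is down (below 0.15 rad), and the crank has been turned clockwise to beyond 12.0 rad (two turns, less the spread of its start) and stands still (all of step 4 and horizontal distance between each of potato_1, potato_2 and bowl_centre below 0.08 m and z of potato_1 in the frame of spinner between 0.01 and 0.085 m and z of potato_2 in the frame of spinner between 0.01 and 0.085 m and velocity of joint crank between -0.2 and 0.2 rad/s and linear speed of each of potato_1, potato_2 below 0.03 m/s); the robot touches nothing.
It fails at once if the onion is moved more than 30 mm or tipped over (distance of onion from where it was at the start of the episode above 0.03 m or angle between onion's own z axis and vertical above 0.5 rad).
It fails at once if the mug is moved more than 30 mm or tipped over (distance of mug from where it was at the start of the episode above 0.03 m or angle between mug's own z axis and vertical above 0.5 rad).
It fails at once if the jar is moved more than 30 mm or tipped over (distance of jar from where it was at the start of the episode above 0.03 m or angle between jar's own z axis and vertical above 0.5 rad).
It fails at once if the clamp is folded down while the lid is still open (value of joint clamp below 0.8 rad and value of joint lid above 0.15 rad).
It also fails if it takes over 72 s, if anything falls off the work surface, if the arm or the gripper's body presses on something with over 40 N, if the wrist force passes 120 N, or if a joint passes its speed limit or range.

ROBOT

A 7-joint arm with a two-finger parallel gripper is mounted at the origin on the work surface. World frame = base frame: x ahead of the robot, y to its left, z up, the work surface at z = 0. Lengths are in m, angles in rad, forces in N, time in s.
With the tool pointing down it reaches from about 0.4 to 0.85 m from the base axis. Payload 4.5 kg.
Tool frame: the origin (TCP) lies at the very end of the fingers, on their centre line; the grasp point (between the pads) lies 19 mm behind it; z points along the fingers, y is the line along which they close (so a half turn about z gives the same grasp; the last joint's range is limited). The gripper opens to 88 mm and grips with 3 to 60 N. Pads are 18 mm wide; open, the fingers measure 123 mm over their backs; the gripper's body (75 mm by 187 mm) begins 45 mm behind the grasp point.
Start: joints at [-1.255, 0.689, -0.195, 1.565, 0.157, 0.902, -0.215], TCP at [0.174, 0.6, 0.239] pointing down, gripper open.
Joint ranges: [-3.01, 3.01], [-0.46, 2.08], [-1.47, 1.51], [0.13, 2.56], [-1, 4.14], [0.04, 2.09], [-2.66, 2.66]. Speed limits (rad/s): [2.57, 2.57, 3.14, 3.14, 3.14, 3.14, 3.14].

INTERFACE

Orientations are given as a unit quaternion [x, y, z, w].
In Python, from plant import manip, cams, status, close_job gives the robot as it stands (manip), with the cameras (cams), the readings (status) and the job as plain functions.
- The arm moves only by the tool pendant, called in YAML: its name, and indented under it one key for each argument. Schema: {"type":"object","properties":{"ticks":{"type":"array","items":{"type":"number"},"minItems":7,"maxItems":84},"only":{"type":"string"},"quiet":{"type":"boolean"},"lines":{"type":"string"}},"required":["ticks"],"additionalProperties":false}. ticks is one flat list of numbers that holds 1 to 12 rows one after another, with no inner brackets; each row has 7 numbers: a rotation vector rx, ry, rz in shares of 2 rad (1.0 is 2 rad), then dx, dy, dz in shares of 0.6 m (1.0 is 0.6 m), then the finger opening in m; each row shifts and turns the commanded pose from where the row before left it, along the tool's axes as they then stand; what a row does not reach is not made up. A row lasts 1/10 s, in which the tool goes at most 0.05 m and 0.15 rad, less where a joint would pass 70% of its speed; a pose out of reach is approached as far as the arm can. The fingers move at their own pace and stop on an object; the grip force is fixed at half the most. Time passes only in rows, so rows that do not move let the fingers close. The tool returns the time, the measured TCP pose, the force, the opening and the grip force at its end. only (a regular expression) keeps the lines of the reply that match it, lines (a string "A,B") keeps lines A to B, and quiet returns only ok. Input that does not fit is refused with a message, and nothing moves.
- status.read_state(): the state, without advancing time (a new reading comes with each control period).
- cams.grab_frame(name): name is "scene" or "side" or "wrist"; returns (picture, depth): 420x560x3 uint8, red, green, blue; 420x560 float32, m along the optical axis (not along the pixel's ray), 0 where there is no reading.
- cams.get_calibration(name): a dict with "intrinsics" (3x3 intrinsics, pixels), "pose" (4x4, takes a point from camera to world coordinates); the wrist camera has in their place "T_tool_cam" (4x4, takes a point from camera to tool coordinates, whose origin is the TCP and whose axes are the flange's). Camera axes: x right, y down, z forward; pixel columns grow to the right and rows downward; lengths in m; the calibration is good to about 2 mm. A picture is of the moment at which its call begins: read the wrist's pose just before it. get_calibration takes no time and is no camera call.
- close_job(): hands the job in; it is judged then, once.
The state is a dict: "time": time; "q": joint angles; "dq": joint speeds; "tau": joint torques, N m; "tool_pos": TCP position; "ee_rot": TCP orientation; "wrist_force": force on the tool from outside, world axes, zero at the start; "ft_torque": the same for the moment, N m; "width": finger opening in m; "gripper_force": force on a finger pad.
Only numpy, scipy, OpenCV 4.12 (cv2) and the standard library are available. Lean on these libraries where they do the work, as an engineer would, in place of code of your own. Each camera call takes 0.05 s, during which the arm holds its last target. There are 200 camera calls.

## Working session

There is one attempt and no reset: what is moved stays moved. The work goes in short steps, Python scripts to look and compute and a tool call to move; the robot and the scene stay as the last step left them, time stands still between calls to the robot, and variables do not carry over. Pictures are saved under pics/ and viewed, at most 10 in all, crops included, and the job is handed in when it is done.

```bash
ls; mkdir -p pics; cat > h.py <<'E'
import numpy as np, cv2
from plant import manip, cams, status, close_job
from scipy.spatial.transform import Rotation as R
def grab(n):
    s=status.read_state(); im,d=cams.grab_frame(n); c=cams.get_calibration(n)
    if n=="wrist":
        T=np.eye(4);T[:3,:3]=R.from_quat(s["ee_rot"]).as_matrix();T[:3,3]=s["tool_pos"];P=T@np.array(c["T_tool_cam"]);K=np.array(c.get("intrinsics",0))
    else: P=np.array(c["pose"]);K=np.array(c["intrinsics"])
    np.savez("pics/%s.npz"%n,im=im,d=d,P=P,K=K)
    return im,d,P,K
def cloud(d,P,K):
    v,u=np.mgrid[:d.shape[0],:d.shape[1]]
    c=np.stack([(u-K[0,2])/K[0,0]*d,(v-K[1,2])/K[1,1]*d,d],-1)
    w=c@P[:3,:3].T+P[:3,3]; w[d<=0]=np.nan
    return w
def load(n):
    z=np.load("pics/%s.npz"%n); return z["im"],cloud(z["d"],z["P"],z["K"])
def save(n,im): cv2.imwrite("pics/"+n,im[...,::-1])
E
python3 - <<'E'
from h import *
a=grab("scene")[0];b=grab("side")[0]
save("scene0.png",a);save("side0.png",b)
s=status.read_state();print(s)
for n in("scene","side"):print(cams.get_calibration(n)["pose"])
E
```

```text
pics
plant.py
{'time': 0.1, 'q': array([-1.25518911,  0.68992197, -0.19455214,  1.56624659,  0.15725931,
        0.90251415, -0.21511509]), 'dq': array([-1.63615650e-03, -4.83564704e-04,  7.65478436e-04, -2.54976020e-04,
       -1.65244656e-04,  1.23749245e-03,  4.95718212e-05]), 'tau': array([-2.80314525e-03, -5.28506756e+01, -1.27110925e+00, -1.53837311e+01,
       -5.24835801e-02,  2.00151204e-03,  4.28266821e-05]), 'tool_pos': array([0.1736619 , 0.59978179, 0.23797566]), 'ee_rot': array([ 1.40407310e-01,  9.90093462e-01, -8.46917175e-04, -8.34480948e-05]), 'wrist_force': array([-0.14534895,  0.17991332,  0.18739502]), 'ft_torque': array([-0.01748312,  0.01059705,  0.00635454]), 'gripper_force': 0.0, 'width': 0.08789834195047523}
[[ 0.88391362  0.37766202 -0.27580448  0.84468593]
 [ 0.4675454  -0.72615088  0.50408947 -0.45851915]
 [-0.00990022 -0.57452266 -0.8184288   0.7761776 ]
 [ 0.          0.          0.          1.        ]]
[[ 0.78223846 -0.40651791  0.47206587  0.1936376 ]
 [-0.62270233 -0.48762774  0.61193218 -0.60940548]
 [-0.01856897 -0.7726334  -0.63458082  0.69049641]
 [ 0.          0.          0.          1.        ]]
```

View pics/scene0.png

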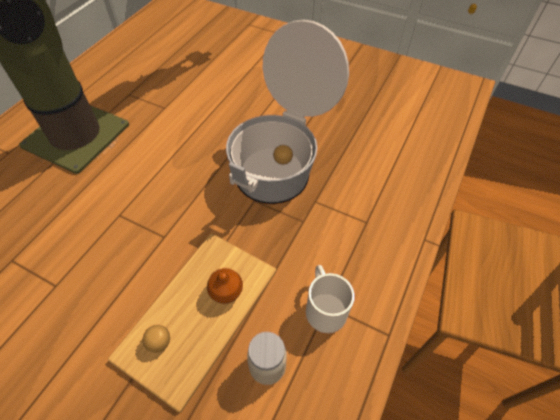

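View pics/side0.png

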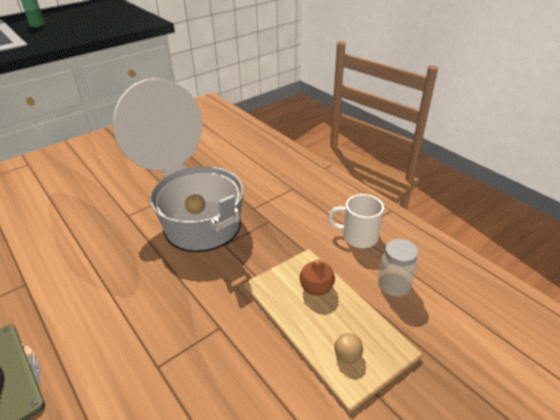

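The scene view shows the potato at (155,338), onion (225,286), jar (267,357), mug (330,302), bowl centre about (272,150), and lid (305,68). In the side view the potato is at (348,347) and the bowl at (200,200). Next I'll turn these into positions.

```bash
python3 - <<'E'
from h import *
from scipy.optimize import least_squares
np.set_printoptions(precision=4,suppress=True)
im,w=load("scene");im2,w2=load("side")
def reg(w,c,r):
    u,v=c;p=w[v-r:v+r+1,u-r:u+r+1].reshape(-1,3);return p[~np.isnan(p[:,0])]
for nm,a,b in(("pot1",(155,338),(348,347)),("onion",(225,288),(317,280)),("jar",(267,345),(400,250)),("mug",(330,300),(363,215)),("pot2",(284,155),(195,204))):
    for w_,c,r in((w,a,30),(w2,b,30)):
        p=reg(w_,c,4);m=np.median(p,0)
        print(nm,m,p[:,2].max())
# potato fit ellipsoid
def potfit(z0,a,b):
    q=[]
    for w_,c in((w,a),(w2,b)):
        p=reg(w_,c,9);q.append(p)
    for p in q+[np.vstack(q)]:
        f=lambda x:np.sqrt(((p[:,:2]-x[:2])**2).sum(1)/.025**2+((p[:,2]-z0)/.021)**2)-1
        s=least_squares(f,p.mean(0)[:2],loss="soft_l1",f_scale=.1);print("pot",s.x,s.cost)
potfit(.036,(155,338),(348,347));potfit(.035,(284,155),(195,204))
# bowl rim points
for w_ in(w,w2):
    p=w_.reshape(-1,3);p=p[~np.isnan(p[:,0])]
    c0=reg(w,(270,160),3).mean(0);
    k=(abs(p[:,2]-.098)<.004)&(np.hypot(*(p[:,:2]-c0[:2]).T)<.17)
    q=p[k]; s=least_squares(lambda x:np.hypot(q[:,0]-x[0],q[:,1]-x[1])-x[2],[*c0[:2],.1],loss="soft_l1",f_scale=.003)
    print("rim",s.x,k.sum())
# lid plane
for w_,c in((w,(305,68)),(w2,(158,125))):
    p=reg(w_,c,25);m=p.mean(0);n=np.linalg.svd(p-m)[2][2];print("lid",m,n)
    # lid disc centre: points near plane
    P=w_.reshape(-1,3);P=P[~np.isnan(P[:,0])]
    k=(abs((P-m)@n)<.004)&(np.linalg.norm(P-m,axis=1)<.16)&(P[:,2]>.105);Q=P[k]
    e1=np.cross(n,[0,0,1]);e1/=np.linalg.norm(e1);e2=np.cross(n,e1)
    for e in(e1,e2):t=(Q-m)@e;print("  ext",t.min(),t.max(),e)
# clamp
for w_,c in((w,(240,176)),(w2,(227,210))):
    p=reg(w_,c,18);k=p[:,2]>.118;print("clamp",p[k].mean(0),p[k].max(0),p[k].min(0),k.sum())
E
```

```text
pot1 [ 0.5461 -0.351   0.0552] 0.05874612905866505
pot1 [ 0.5297 -0.3547  0.0556] 0.060025547986719
onion [ 0.6108 -0.2171  0.0703] 0.07821002377523356
onion [ 0.5815 -0.2224  0.067 ] 0.07136683107640018
jar [ 0.735  -0.2812  0.0994] 0.1016407173566739
jar [ 0.7318 -0.2878  0.1008] 0.10306241933102744
mug [ 0.7883 -0.1188  0.0039] 0.007410120649116392
mug [ 0.8145 -0.1286  0.0448] 0.09231943207136739
pot2 [0.548  0.1504 0.0501] 0.05714544432572821
pot2 [0.53   0.1461 0.0489] 0.05649429280001006
pot [ 0.5396 -0.3485] 0.5736453490540117
pot [ 0.5382 -0.3486] 0.7911900195192898
pot [ 0.5389 -0.3487] 1.406102728973489
pot [0.5387 0.1644] 2.6730064834504157
pot [0.5371 0.164 ] 2.1692615229578234
pot [0.5378 0.164 ] 4.898472417561564
rim [0.5299 0.1197 0.1019] 666
rim [0.5279 0.1197 0.1017] 722
lid [0.5378 0.2673 0.2132] [-0.0286 -0.9514  0.3068]
  ext -0.10096726240382678 0.10840407599706146 [-0.9995  0.03    0.    ]
  ext -0.09705921440761989 0.11424462764583379 [-0.0092 -0.3066 -0.9518]
lid [0.5284 0.2662 0.2076] [ 0.0266  0.9522 -0.3043]
  ext -0.10044131346081127 0.10771755296872251 [ 0.9996 -0.0279  0.    ]
  ext -0.10315830057319354 0.10816331011475001 [-0.0085 -0.3042 -0.9526]
clamp [ 0.5281 -0.0176  0.1454] [ 0.5514 -0.0032  0.1684] [ 0.5001 -0.0227  0.118 ] 257
clamp [ 0.5224 -0.0164  0.144 ] [ 0.5515 -0.0002  0.1706] [ 0.4984 -0.0237  0.118 ] 355
```

The manual's scale: shifts go in shares of 0.6 m and turns go in shares of 2 rad. Converting my numbers, -0.005 m / 0.6 = -0.0083, 0.15 rad / 2 = 0.075.

```bash
cat >> h.py <<'E'
def delta(*targets):
    "tool-frame offsets between successive world TCP targets, orientation held"
    s=status.read_state();M=R.from_quat(s["ee_rot"]);p=np.array(s["tool_pos"])
    print("pos",p.round(4),"z",M.as_matrix()[:,2].round(3),"y az",np.degrees(np.arctan2(*M.as_matrix()[[1,0],1])).round(1))
    for t in targets:
        d=M.inv().apply(np.array(t)-p);print(t,"d",d.round(4),"len",np.linalg.norm(d).round(3));p=np.array(t)
E
```

pendant:
  ticks: [0,0,0.075,0,0,-0.0083,0.088,0,0,0.075,0,0,-0.0083,0.088,0,0,0.075,0,0,-0.0083,0.088,0,0,0.075,0,0,-0.0083,0.088,0,0,0.075,0,0,-0.0083,0.088,0,0,0.075,0,0,-0.0083,0.088,0,0,0.075,0,0,-0.0083,0.088,0,0,0.075,0,0,-0.0083,0.088,0,0,0.075,0,0,-0.0083,0.088,0,0,0.075,0,0,-0.0083,0.088,0,0,0.075,0,0,-0.0083,0.088,0,0,0.075,0,0,-0.0083,0.088]

```text
time: 1.3
tool_pos: [0.1735, 0.6001, 0.2985]
ee_rot: [0.864, 0.503, -0.0, 0.0]
wrist_force: [0.2, 0.2, 0.6]
width: 0.0879
gripper_force: 0.0
```

```bash
python3 -c "
from h import *
delta((.28,.3,.3),(.41,0,.3),(.539,-.3487,.15),(.539,-.3487,.024))"
```

```text
pos [0.1735 0.6001 0.2985] z [-0.    -0.001 -1.   ] y az -29.6
(0.28, 0.3, 0.3) d [-0.2082  0.2409 -0.0013] len 0.318
(0.41, 0, 0.3) d [-1.965e-01  2.613e-01  2.000e-04] len 0.327
(0.539, -0.3487, 0.15) d [-0.2392  0.2845  0.1503] len 0.401
(0.539, -0.3487, 0.024) d [ 1.00e-04 -0.00e+00  1.26e-01] len 0.126
```

Converted, 0.034 m / 0.6 = 0.0567, -0.03 m / 0.6 = -0.05.

pendant:
  ticks: [0,0,0,-0.05,0.0567,0,0.088,0,0,0,-0.05,0.0567,0,0.088,0,0,0,-0.05,0.0567,0,0.088,0,0,0,-0.05,0.0567,0,0.088,0,0,0,-0.05,0.0567,0,0.088,0,0,0,-0.05,0.0567,0,0.088,0,0,0,-0.05,0.0567,0,0.088]

```text
time: 2.0
tool_pos: [0.2788, 0.2989, 0.2986]
ee_rot: [0.863, 0.506, -0.0, 0.0]
wrist_force: [2.0, 1.0, -0.3]
width: 0.0879
gripper_force: 0.0
```

pendant:
  ticks: [0,0,0,-0.0467,0.0617,0,0.088,0,0,0,-0.0467,0.0617,0,0.088,0,0,0,-0.0467,0.0617,0,0.088,0,0,0,-0.0467,0.0617,0,0.088,0,0,0,-0.0467,0.0617,0,0.088,0,0,0,-0.0467,0.0617,0,0.088,0,0,0,-0.0467,0.0617,0,0.088]

```text
time: 2.7
tool_pos: [0.409, 0.0015, 0.2986]
ee_rot: [0.863, 0.506, -0.0, -0.0]
wrist_force: [1.3, 0.0, -1.0]
width: 0.0882
gripper_force: 0.0
```

```bash
python3 -c "
from h import *
delta((.539,-.3487,.15),(.539,-.3487,.024))"
```

```text
pos [0.409  0.0015 0.2986] z [-0.  0. -1.] y az -29.3
(0.539, -0.3487, 0.15) d [-0.242   0.2846  0.1485] len 0.402
(0.539, -0.3487, 0.024) d [-0.     0.     0.126] len 0.126
```

Converted, 0.0285 m / 0.6 = 0.0475, -0.0242 m / 0.6 = -0.0403.

pendant:
  ticks: [0,0,0,-0.0403,0.0475,0.025,0.088,0,0,0,-0.0403,0.0475,0.025,0.088,0,0,0,-0.0403,0.0475,0.025,0.088,0,0,0,-0.0403,0.0475,0.025,0.088,0,0,0,-0.0403,0.0475,0.025,0.088,0,0,0,-0.0403,0.0475,0.025,0.088,0,0,0,-0.0403,0.0475,0.025,0.088,0,0,0,-0.0403,0.0475,0.025,0.088,0,0,0,-0.0403,0.0475,0.025,0.088,0,0,0,-0.0403,0.0475,0.025,0.088,0,0,0,0,0,0,0.088]

```text
time: 3.8
tool_pos: [0.5378, -0.3526, 0.1462]
ee_rot: [0.864, 0.503, -0.002, 0.001]
wrist_force: [-0.2, 0.4, 0.5]
width: 0.0881
gripper_force: 0.0
```

```bash
python3 - <<'E'
from h import *
delta((.539,-.3487,.15),(.539,-.3487,.024))
im,d,P,K=grab("wrist");save("w1.png",im)
w=cloud(d,P,K);p=w.reshape(-1,3);p=p[~np.isnan(p[:,0])]
k=(p[:,2]>.03)&(p[:,2]<.062)&(np.hypot(p[:,0]-.539,p[:,1]+.349)<.04);q=p[k]
from scipy.optimize import least_squares
f=lambda x:np.sqrt(((q[:,:2]-x[:2])**2).sum(1)/.025**2+((q[:,2]-x[2])/.021)**2)-1
print(k.sum(),least_squares(f,[.539,-.349,.036],loss="soft_l1",f_scale=.1).x, q[:,2].max())
E
```

```text
pos [ 0.5378 -0.3526  0.1462] z [-0.002 -0.003 -1.   ] y az -29.6
(0.539, -0.3487, 0.15) d [ 0.004  -0.0009 -0.0038] len 0.006
(0.539, -0.3487, 0.024) d [5.00e-04 1.00e-04 1.26e-01] len 0.126
2643 [ 0.53965592 -0.34867987  0.03711181] 0.058873670301781866
```

The wrist depth confirms the potato at (0.5395, -0.3487, 0.037). Next: descend and grip.

Converted, 0.03 m / 0.6 = 0.05, 0.025 m / 0.6 = 0.0417.

pendant:
  ticks: [0,0,0,0.0067,-0.0008,0.0333,0.088,0,0,0,0,0,0.05,0.088,0,0,0,0,0,0.05,0.088,0,0,0,0,0,0.0417,0.088,0,0,0,0,0,0.0267,0.088,0,0,0,0,0,0,0.03,0,0,0,0,0,0,0.03,0,0,0,0,0,0,0.03,0,0,0,0,0,0,0.03,0,0,0,0,0,0,0.03,0,0,0,0,0,0,0.03]

```text
time: 4.95
tool_pos: [0.5412, -0.3439, 0.0287]
ee_rot: [0.863, 0.505, 0.0, 0.001]
wrist_force: [-0.7, 0.2, 4.0]
width: 0.0474
gripper_force: 30.0
```

Converted, -0.04 m / 0.6 = -0.0667, -0.03 m / 0.6 = -0.05.

pendant:
  ticks: [0,0,0,0,0,-0.05,0.03,0,0,0,0,0,-0.0667,0.03,0,0,0,0,0,-0.0667,0.03,0,0,0,0,0,-0.0667,0.03,0,0,0,0,0,-0.0667,0.03,0,0,0,0,0,-0.0667,0.03,0,0,0,0,0,-0.05,0.03]

```text
time: 5.65
tool_pos: [0.5407, -0.3439, 0.2905]
ee_rot: [0.863, 0.505, 0.001, 0.001]
wrist_force: [-0.1, 0.0, -1.2]
width: 0.0475
gripper_force: 30.0
```

```bash
python3 -c "
from h import *
delta((.44,-.1,.28),(.529,.085,.28),(.529,.085,.049))"
```

```text
pos [ 0.5407 -0.3439  0.2905] z [ 0.002 -0.001 -1.   ] y az -29.3
(0.44, -0.1, 0.28) d [ 0.1634 -0.2071  0.01  ] len 0.264
(0.529, 0.085, 0.28) d [ 0.2049 -0.0129 -0.    ] len 0.205
(0.529, 0.085, 0.049) d [ 0.     -0.0005  0.231 ] len 0.231
```

Converted, 0.0368 m / 0.6 = 0.0613, -0.022 m / 0.6 = -0.0367.

pendant:
  ticks: [0,0,0,0.0613,-0.0367,0,0.03,0,0,0,0.0613,-0.0367,0,0.03,0,0,0,0.0613,-0.0367,0,0.03,0,0,0,0.0613,-0.0367,0,0.03,0,0,0,0.0613,-0.0367,0,0.03,0,0,0,0.0613,-0.0367,0,0.03,0,0,0,0.0613,-0.0367,0,0.03,0,0,0,0.0613,-0.0367,0,0.03,0,0,0,0.0613,-0.0367,0,0.03,0,0,0,0.0613,-0.0367,0,0.03]

```text
time: 6.65
tool_pos: [0.528, 0.0867, 0.2878]
ee_rot: [0.863, 0.505, -0.0, -0.0]
wrist_force: [0.7, -0.4, -0.6]
width: 0.0478
gripper_force: 30.0
```

pendant:
  ticks: [0,0,-0.065,0,0,0.0333,0.03,0,0,-0.065,0,0,0.0333,0.03,0,0,-0.065,0,0,0.0333,0.03,0,0,-0.065,0,0,0.0333,0.03,0,0,0,0,0,0,0.03]

```text
time: 7.15
tool_pos: [0.5266, 0.0847, 0.2057]
ee_rot: [0.704, 0.71, -0.002, -0.002]
wrist_force: [0.2, -0.7, -0.3]
width: 0.0478
gripper_force: 30.0
```

```bash
python3 -c "
from h import *
delta((.529,.085,.15),(.529,.085,.051))"
```

```text
pos [0.5266 0.0847 0.2057] z [-0.005 -0.    -1.   ] y az 0.5
(0.529, 0.085, 0.15) d [0.0003 0.0027 0.0557] len 0.056
(0.529, 0.085, 0.051) d [0.     0.0005 0.099 ] len 0.099
```

Converted, 0.04 m / 0.6 = 0.0667, 0.03 m / 0.6 = 0.05.

pendant:
  ticks: [0,0,0,0,0.0042,0.05,0.03,0,0,0,0,0,0.0667,0.03,0,0,0,0,0,0.0667,0.03,0,0,0,0,0,0.05,0.03,0,0,0,0,0,0.0233,0.03,0,0,0,0,0,0,0.03,0,0,0,0,0,0,0.07,0,0,0,0,0,0,0.07,0,0,0,0,0,0,0.07,0,0,0,0,0,0,0.07]

```text
time: 8.15
tool_pos: [0.5317, 0.0852, 0.0547]
ee_rot: [0.704, 0.71, 0.001, 0.0]
wrist_force: [-0.8, 0.1, 0.2]
width: 0.0699
gripper_force: 0.0
```

pendant:
  ticks: [0,0,0,0,0,-0.05,0.07,0,0,0,0,0,-0.0667,0.07,0,0,0,0,0,-0.0667,0.07,0,0,0,0,0,-0.0667,0.07,0,0,0,0,0,-0.0667,0.07,0,0,0,0,0,-0.0667,0.07,0,0,0,0,0,-0.0667,0.07,0,0,0,0,0,-0.05,0.07]

```text
time: 8.95
tool_pos: [0.5313, 0.0849, 0.3569]
ee_rot: [0.704, 0.71, 0.001, 0.001]
wrist_force: [-0.1, 0.5, -0.1]
width: 0.0701
gripper_force: 0.0
```

```bash
python3 - <<'E'
from h import *
np.set_printoptions(precision=4,suppress=True)
im,d,P,K=grab("wrist");save("w2.png",im)
w=cloud(d,P,K);c=np.array([.529,.1197])
k=(w[...,2]>.035)&(w[...,2]<.08)&(np.hypot(w[...,0]-c[0],w[...,1]-c[1])<.07)
n,l,st,ce=cv2.connectedComponentsWithStats(k.astype(np.uint8))
for i in range(1,n):
    if st[i,4]>100:print(st[i,4],ce[i],w[l==i].mean(0),w[l==i][:,2].max())
# rim
p=w.reshape(-1,3);q=p[(abs(p[:,2]-.099)<.004)&(np.hypot(*(p[:,:2]-c).T)<.15)]
from scipy.optimize import least_squares
print(len(q),least_squares(lambda x:np.hypot(q[:,0]-x[0],q[:,1]-x[1])-x[2],[*c,.1],loss="soft_l1",f_scale=.003).x)
delta()
E
```

```text
978 [281.3845 111.5286] [0.5379 0.163  0.0504] 0.05779924823716237
844 [276.622  169.1505] [0.532  0.083  0.0504] 0.05774569194408158
3016 [0.5294 0.1196 0.1018]
pos [0.5337 0.0852 0.361 ] z [ 0.011  0.003 -1.   ] y az 0.5
```

View pics/w2.png

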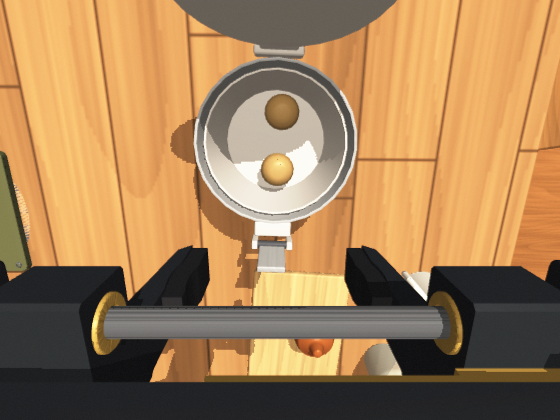

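Both potatoes lie in the basket: potato_2 at (281,111) → (0.538,0.163), potato_1 at (277,169) → (0.532,0.083). The hinge is at (278,50) and the clamp at (272,245). Now go behind the lid.

```bash
cat >> h.py <<'E'
C=np.array([.529,.1197]);U=np.array([.029,.9996])
def sp(x,z,y=0): return (*(C+x*U+y*np.array([-U[1],U[0]])),z)
def lidtcp(th,r=.185,o=.009,e=0):
    return sp(.11-r*np.cos(th)+(.012+e)*np.sin(th)+o,.101+r*np.sin(th)+(.012+e)*np.cos(th))
E
python3 -c "
from h import *
delta((*sp(.235,0)[:2],.37),(*sp(.235,0)[:2],.28),*[lidtcp(t) for t in np.radians([90,80,70,60,50,40,30,20,10,3,0])])"
```

```text
pos [0.5337 0.0852 0.361 ] z [ 0.011  0.003 -1.   ] y az 0.5
(np.float64(0.535815), np.float64(0.354606), 0.37) d [ 0.2694  0.0045 -0.0082] len 0.27
(np.float64(0.535815), np.float64(0.354606), 0.28) d [-0.0002 -0.001   0.09  ] len 0.09
(np.float64(0.532799), np.float64(0.25064759999999997), np.float64(0.28600000000000003)) d [-0.1039 -0.0038 -0.0063] len 0.104
(np.float64(0.5318620906248652), np.float64(0.21835330305569725), np.float64(0.2852732124392617)) d [-0.0323 -0.0012  0.0006] len 0.032
(np.float64(0.5309430749630913), np.float64(0.1866757839002085), np.float64(0.27894737656530105)) d [-0.0317 -0.0013  0.0062] len 0.032
(np.float64(0.530069876840517), np.float64(0.15657754792347509), np.float64(0.2672146997001211)) d [-0.0301 -0.0013  0.0116] len 0.032
(np.float64(0.5292690279402371), np.float64(0.1289731147952078), np.float64(0.2504316732932494)) d [-0.0276 -0.0012  0.0167] len 0.032
(np.float64(0.5285648616508376), np.float64(0.10470123124749185), np.float64(0.22910824110943748)) d [-0.0243 -0.0011  0.0212] len 0.032
(np.float64(0.5279787737086965), np.float64(0.08449938617975888), np.float64(0.20389230484541326)) d [-0.0203 -0.001   0.0252] len 0.032
(np.float64(0.527528572099361), np.float64(0.06898140243176518), np.float64(0.1755500379646796)) d [-0.0156 -0.0009  0.0283] len 0.032
(np.float64(0.5272279359709177), np.float64(0.05861878608721479), np.float64(0.14494260590452862)) d [-0.0104 -0.0007  0.0306] len 0.032
(np.float64(0.5271115654588143), np.float64(0.054607614918301045), np.float64(0.1226657063219995)) d [-0.0041 -0.0004  0.0223] len 0.023
(np.float64(0.527086), np.float64(0.053726399999999994), np.float64(0.113)) d [-0.0009 -0.0001  0.0097] len 0.01
```

Converted, 0.04 m / 0.6 = 0.0667, -0.02 m / 0.6 = -0.0333.

pendant:
  ticks: [0,0,0,0.0333,0,-0.0333,0,0,0,0,0.0667,0,0,0,0,0,0,0.0667,0,0,0,0,0,0,0.0667,0,0,0,0,0,0,0.0667,0,0,0,0,0,0,0.0667,0.0067,0,0,0,0,0,0.0667,0,0,0,0,0,0,0.0167,0,0,0,0,0,0,0,0,0.0667,0,0,0,0,0,0,0.0667,0,0,0,0,0,0,0.0333,0,0,0,0,0,0,0,0]

```text
time: 10.2
tool_pos: [0.5307, 0.353, 0.2706]
ee_rot: [0.704, 0.71, -0.004, -0.0]
wrist_force: [0.4, -0.1, -0.7]
width: 0.0003
gripper_force: 0.0
```

```bash
python3 -c "
from h import *
delta((*sp(.235,0)[:2],.28),lidtcp(np.pi/2))"
```

```text
pos [0.5307 0.353  0.2706] z [-0.006 -0.005 -1.   ] y az 0.5
(np.float64(0.535815), np.float64(0.354606), 0.28) d [ 0.0015  0.0051 -0.0094] len 0.011
(np.float64(0.532799), np.float64(0.25064759999999997), np.float64(0.28600000000000003)) d [-0.104  -0.0039 -0.0055] len 0.104
```

Converted, -0.026 m / 0.6 = -0.0433, -0.016 m / 0.6 = -0.0267.

pendant:
  ticks: [0,0,0,-0.0433,0.005,-0.0083,0,0,0,0,-0.0433,0,-0.0083,0,0,0,0,-0.0433,0,-0.0083,0,0,0,0,-0.0433,0,0,0,0,0,0,-0.0267,0,0,0,0,0,0,-0.0267,0,0.0017,0]

```text
time: 10.8
tool_pos: [0.5375, 0.2193, 0.2894]
ee_rot: [0.704, 0.71, 0.002, -0.0]
wrist_force: [-0.9, 2.7, 2.3]
width: 0.0005
gripper_force: 1.4
```

```bash
python3 - <<'E'
from h import *
delta(*[lidtcp(t) for t in np.radians([80,70])])
im,d,P,K=grab("side");save("s1.png",im)
w=cloud(d,P,K);p=w[60:180,80:240].reshape(-1,3)
E
```

```text
pos [0.5375 0.2193 0.2894] z [ 0.003  0.003 -1.   ] y az 0.5
(np.float64(0.5318620906248652), np.float64(0.21835330305569725), np.float64(0.2852732124392617)) d [-0.0009 -0.0057  0.0041] len 0.007
(np.float64(0.5309430749630913), np.float64(0.1866757839002085), np.float64(0.27894737656530105)) d [-0.0317 -0.0012  0.0062] len 0.032
```

View pics/s1.png

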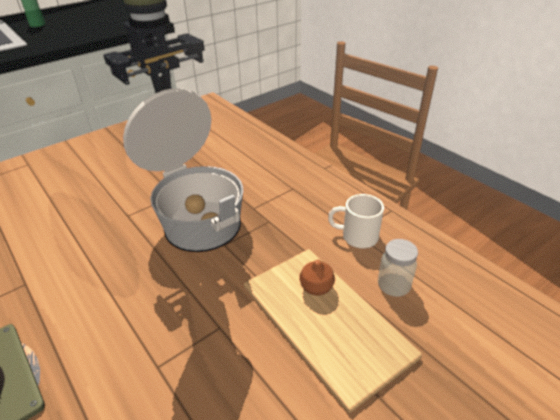

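The picture shows the lid at (170,130), now tilted towards the bowl, with the closed fingers pushing behind its top edge at (165,80). I'll keep following the arc.

Converted, -0.016 m / 0.6 = -0.0267, -0.015 m / 0.6 = -0.025.

pendant:
  ticks: [0,0,0,-0.0267,-0.005,0.0083,0,0,0,0,-0.0267,-0.0017,0.01,0,0,0,0,-0.025,0,0.01,0,0,0,0,-0.025,0,0.01,0,0,0,0,-0.0233,0,0.0133,0,0,0,0,-0.0233,0,0.015,0,0,0,0,-0.02,0,0.0167,0,0,0,0,-0.02,0,0.0183,0,0,0,0,-0.0167,0,0.02,0,0,0,0,-0.0167,0,0.0217,0]

```text
time: 11.85
tool_pos: [0.5337, 0.0839, 0.2006]
ee_rot: [0.704, 0.71, -0.0, -0.0]
wrist_force: [0.5, 1.4, 0.8]
width: 0.0004
gripper_force: 0.8
```

```bash
python3 -c "
from h import *
delta(*[lidtcp(t) for t in np.radians([30,20,10,3,0])])"
```

```text
pos [0.5337 0.0839 0.2006] z [-0.001 -0.    -1.   ] y az 0.5
(np.float64(0.5279787737086965), np.float64(0.08449938617975888), np.float64(0.20389230484541326)) d [ 0.0006 -0.0057 -0.0033] len 0.007
(np.float64(0.527528572099361), np.float64(0.06898140243176518), np.float64(0.1755500379646796)) d [-0.0155 -0.0006  0.0283] len 0.032
(np.float64(0.5272279359709177), np.float64(0.05861878608721479), np.float64(0.14494260590452862)) d [-0.0104 -0.0004  0.0306] len 0.032
(np.float64(0.5271115654588143), np.float64(0.054607614918301045), np.float64(0.1226657063219995)) d [-0.004  -0.0001  0.0223] len 0.023
(np.float64(0.527086), np.float64(0.053726399999999994), np.float64(0.113)) d [-0.0009 -0.      0.0097] len 0.01
```

Converted, 0.015 m / 0.6 = 0.025, -0.003 m / 0.6 = -0.005.

pendant:
  ticks: [0,0,0,-0.0133,-0.0017,0.0217,0,0,0,0,-0.0117,-0.0017,0.0217,0,0,0,0,-0.0083,-0.0017,0.025,0,0,0,0,-0.0083,-0.0017,0.025,0,0,0,0,-0.005,0,0.02,0,0,0,0,-0.0017,0,0.0183,0,0,0,0,-0.0017,0,0.0117,0,0,0,0,0,0,0.0067,0,0,0,0,0,0,0.0017,0,0,0,0,0,0,0,0]

```text
time: 12.85
tool_pos: [0.5301, 0.0541, 0.1132]
ee_rot: [0.704, 0.71, 0.0, 0.0]
wrist_force: [-5.7, -1.7, 24.4]
width: 0.0005
gripper_force: 12.7
```

```bash
python3 -c "
from h import *
delta()"
```

```text
pos [0.5301 0.0541 0.1132] z [ 0.001 -0.001 -1.   ] y az 0.5
```

Converted, -0.04 m / 0.6 = -0.0667, -0.03 m / 0.6 = -0.05.

```bash
cat >> h.py <<'E'
def cltcp(th,r=.042,o=-.009):
    return sp(-.128+r*np.cos(th)-.008*np.sin(th)+o,.114+r*np.sin(th)+.008*np.cos(th))
E
```

pendant:
  ticks: [0,0,0,0,0,-0.05,0,0,0,0,0,0,-0.0667,0,0,0,0,0,0,-0.0667,0,0,0,0,-0.0667,0,-0.0167,0,0,0,0,-0.0667,0,0,0,0,0,0,-0.05,0,0,0,0,0,0,-0.0333,0,0,0,0,0,0,0,0,0,0]

```text
time: 13.65
tool_pos: [0.5311, -0.0787, 0.2308]
ee_rot: [0.706, 0.708, -0.001, 0.001]
wrist_force: [1.2, 0.3, -0.8]
width: 0.0003
gripper_force: 0.0
```

```bash
python3 - <<'E'
from h import *
delta((*sp(-.185,0)[:2],.15),*[cltcp(t) for t in np.radians([100,90,75,60,45,30,15,0])])
im,d,P,K=grab("scene");save("sc2.png",im)
w=cloud(d,P,K).reshape(-1,3);w=w[~np.isnan(w[:,0])]
q=w[(np.hypot(*(w[:,:2]-C).T)<.095)&(w[:,2]>.1)&(w[:,2]<.125)];A=np.c_[(q[:,:2]-C)@U,np.ones(len(q))]
print(len(q),np.linalg.lstsq(A,q[:,2],rcond=None)[0],np.median(q[:,2]))
t=(w[:,:2]-C)@np.c_[U,[-U[1],U[0]]]
k=(abs(t[:,1])<.025)&(t[:,0]<-.1)&(t[:,0]>-.16)&(w[:,2]>.13)&(w[:,2]<.175)
for z in(.135,.145,.155,.165):
    m=k&(abs(w[:,2]-z)<.004);print(z,np.median(t[m],0),t[m].min(0),t[m].max(0))
im,d,P,K=grab("wrist");save("w3.png",im)
E
```

```text
pos [ 0.5311 -0.0787  0.2308] z [ 0.    -0.002 -1.   ] y az 0.2
(np.float64(0.5236350000000001), np.float64(-0.065226), 0.15) d [ 0.0136 -0.0074  0.0808] len 0.082
(np.float64(0.5245870211209028), np.float64(-0.03241081681191432), np.float64(0.1539727402051773)) d [ 0.0328  0.0011 -0.004 ] len 0.033
(np.float64(0.524795), np.float64(-0.025242000000000014), np.float64(0.156)) d [ 0.0072  0.0002 -0.002 ] len 0.007
(np.float64(0.5251181468052358), np.float64(-0.014103463913320263), np.float64(0.15663943706496103)) d [ 0.0111  0.0004 -0.0007] len 0.011
(np.float64(0.5254350821063221), np.float64(-0.0031790319489834046), np.float64(0.15437306695894643)) d [0.0109 0.0004 0.0022] len 0.011
(np.float64(0.5257242072862499), np.float64(0.006786813908118486), np.float64(0.14935533905932738)) d [0.01   0.0003 0.005 ] len 0.011
(np.float64(0.5259658189418095), np.float64(0.01511491773216285), np.float64(0.14192820323027552)) d [0.0083 0.0003 0.0074] len 0.011
(np.float64(0.5261434516379563), np.float64(0.02123773301038337), np.float64(0.13259780650461842)) d [0.0061 0.0002 0.0093] len 0.011
(np.float64(0.5262450000000001), np.float64(0.02473800000000001), np.float64(0.122)) d [0.0035 0.0001 0.0106] len 0.011
2427 [-0.00057379  0.11212376] 0.11202244151122831
0.135 [-0.13711296 -0.00456774] [-0.13853541 -0.01730951] [-0.13145901  0.01561624]
0.145 [-0.13870501 -0.00298899] [-0.14098097 -0.01851338] [-0.13224457  0.01708614]
0.155 [-0.13988042 -0.00372244] [-0.14120307 -0.01767569] [-0.1356351   0.01566383]
0.165 [-0.13918862 -0.00174783] [-0.14240837 -0.01742279] [-0.13313431  0.01526291]
```

View pics/sc2.png

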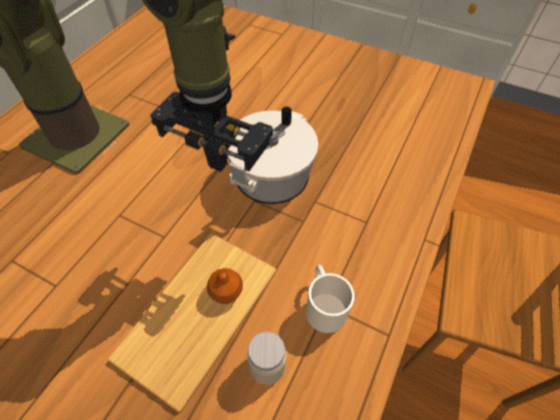

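The lid is shut: the picture shows a flat lid at (273,145), slope ~0, height 0.112, with the grip at (287,116). Now the clamp.

pendant:
  ticks: [0,0,0,0,-0.0067,0.05,0,0,0,0,0,-0.005,0.05,0,0,0,0,0.0217,0,0.03,0,0,0,0,0.0167,0,0,0,0,0,0,0.0167,0,-0.0033,0,0,0,0,0.0167,0,-0.0033,0,0,0,0,0.0183,0,0,0,0,0,0,0.0183,0,0,0,0,0,0,0.0183,0,0.0017,0,0,0,0,0,0,0,0]

```text
time: 14.75
tool_pos: [0.5239, 0.0034, 0.1557]
ee_rot: [0.703, 0.711, 0.001, -0.0]
wrist_force: [0.7, -0.0, -0.5]
width: 0.0003
gripper_force: 0.0
```

```bash
python3 -c "
from h import *
delta(*[cltcp(t) for t in np.radians([60,45,30,15,0])])"
```

```text
pos [0.5239 0.0034 0.1557] z [ 0.     0.001 -1.   ] y az 0.7
(np.float64(0.5254350821063221), np.float64(-0.0031790319489834046), np.float64(0.15437306695894643)) d [-0.0066  0.0014  0.0013] len 0.007
(np.float64(0.5257242072862499), np.float64(0.006786813908118486), np.float64(0.14935533905932738)) d [0.01   0.0004 0.005 ] len 0.011
(np.float64(0.5259658189418095), np.float64(0.01511491773216285), np.float64(0.14192820323027552)) d [0.0083 0.0003 0.0074] len 0.011
(np.float64(0.5261434516379563), np.float64(0.02123773301038337), np.float64(0.13259780650461842)) d [0.0061 0.0002 0.0093] len 0.011
(np.float64(0.5262450000000001), np.float64(0.02473800000000001), np.float64(0.122)) d [0.0035 0.0001 0.0106] len 0.011
```

Converted, 0.009 m / 0.6 = 0.015, 0.008 m / 0.6 = 0.0133.

pendant:
  ticks: [0,0,0,0.0067,0.0017,0.01,0,0,0,0,0.0133,0.0017,0.0133,0,0,0,0,0.01,0,0.015,0,0,0,0,0.005,0,0.0133,0,0,0,0,0,0,0.0067,0,0,0,0,0,0,0.0033,0,0,0,0,0,0,0,0]

```text
time: 15.45
tool_pos: [0.5258, 0.0234, 0.1218]
ee_rot: [0.704, 0.71, 0.001, -0.0]
wrist_force: [-7.8, 3.7, 38.1]
width: 0.0005
gripper_force: 19.0
```

```bash
python3 -c "
from h import *
delta()"
```

```text
pos [0.5258 0.0234 0.1218] z [ 0.002  0.003 -1.   ] y az 0.5
```

Converted, -0.04 m / 0.6 = -0.0667, -0.03 m / 0.6 = -0.05.

pendant:
  ticks: [0,0,0,0,0,-0.05,0.02,0,0,0,0,0,-0.0667,0.05,0,0,0,0,0,-0.0667,0.06,0,0,0,0,0,-0.0667,0.06,0,0,0,0,0,-0.0667,0.06,0,0,0,0,0,-0.0333,0.06,0,0,0,0,0,0,0.06]

```text
time: 16.15
tool_pos: [0.5271, 0.0221, 0.3308]
ee_rot: [0.704, 0.71, 0.002, 0.002]
wrist_force: [-0.4, 0.7, 0.4]
width: 0.0544
gripper_force: 0.0
```

```bash
python3 - <<'E'
from h import *
delta()
im,d,P,K=grab("wrist");save("w4.png",im)
w=cloud(d,P,K).reshape(-1,3);w=w[~np.isnan(w[:,0])]
q=w[(np.hypot(*(w[:,:2]-C).T)<.08)&(w[:,2]>.168)&(w[:,2]<.182)];print("grip",len(q),q.mean(0),(q.max(0)+q.min(0))/2,np.ptp(q,0))
t=(w[:,:2]-C)@np.c_[U,[-U[1],U[0]]]
k=(abs(t[:,1])<.016)&(t[:,0]<-.075)&(t[:,0]>-.135)&(w[:,2]>.1)&(w[:,2]<.19)
for x in(-.08,-.09,-.1,-.11,-.12):
    m=k&(abs(t[:,0]-x)<.004);print(x,np.median(w[m,2]))
E
```

```text
pos [0.5271 0.0221 0.3308] z [ 0.005  0.001 -1.   ] y az 0.5
grip 667 [0.54129261 0.16834198 0.17420402] [0.54145782 0.16912164 0.17267758] [0.02269701 0.02371381 0.00921291]
-0.08 0.12225058433699665
-0.09 0.12231563488841629
-0.1 0.12229786469054443
-0.11 0.12240325196023366
-0.12 0.12235146636526079
```

View pics/w4.png

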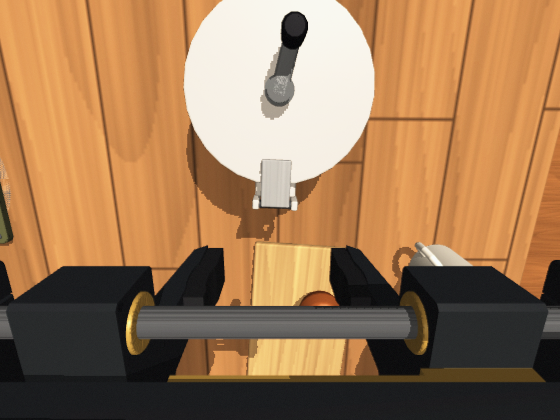

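The clamp lies flat (measured 0.122 all along, seen at (276,183)). The grip is at (294,28) → (0.5413, 0.169), so the crank angle is ≈ +0.21. Next: go and grasp it.

Converted, 0.036 m / 0.6 = 0.06, 0.02 m / 0.6 = 0.0333.

pendant:
  ticks: [0,0,0,0.06,0.005,0.0167,0.06,0,0,0,0.06,0.005,0.0167,0.06,0,0,0,0.06,0.005,0.0167,0.06,0,0,0,0.06,0.005,0.0167,0.06,0,0,0,0,0,0.0333,0.06,0,0,0,0,0,0.0333,0.06,0,0,0,0,0,0,0.06]

```text
time: 16.9
tool_pos: [0.5331, 0.1656, 0.2442]
ee_rot: [0.704, 0.711, -0.004, -0.002]
wrist_force: [0.1, 0.3, -0.2]
width: 0.0601
gripper_force: 0.0
```

```bash
python3 -c "
from h import *
delta((.5413,.1688,.2),(.5413,.1688,.147))"
```

```text
pos [0.5331 0.1656 0.2442] z [-0.009 -0.003 -1.   ] y az 0.6
(0.5413, 0.1688, 0.2) d [0.0033 0.0086 0.0441] len 0.045
(0.5413, 0.1688, 0.147) d [0.0002 0.0005 0.053 ] len 0.053
```

Converted, 0.02 m / 0.6 = 0.0333, 0.017 m / 0.6 = 0.0283.

pendant:
  ticks: [0,0,0,0.005,0.0133,0.0333,0.06,0,0,0,0,0,0.0333,0.06,0,0,0,0,0,0.0333,0.06,0,0,0,0,0,0.0333,0.06,0,0,0,0,0,0.0283,0.06,0,0,0,0,0,0,0.06,0,0,0,0,0,0,0.06,0,0,0,0,0,0,0.01,0,0,0,0,0,0,0.01,0,0,0,0,0,0,0.01,0,0,0,0,0,0,0.01,0,0,0,0,0,0,0.01]

```text
time: 18.1
tool_pos: [0.5442, 0.1692, 0.1519]
ee_rot: [0.704, 0.71, 0.0, -0.0]
wrist_force: [-0.3, 1.5, 1.0]
width: 0.0229
gripper_force: 30.0
```

```bash
python3 - <<'E'
from h import *
s=status.read_state();p=s["tool_pos"];M=R.from_quat(s["ee_rot"])
v=p[:2]-C;print(p,np.hypot(*v),"phi",np.arctan2(U[1],U[0])-np.arctan2(v[1],v[0]))
a=np.arctan2(v[1],v[0]);pts=[C+.05*np.array([np.cos(a-k*np.pi/12),np.sin(a-k*np.pi/12)]) for k in range(25)]
for k in range(24):
    print(k,M.inv().apply([*(pts[k+1]-pts[k]),0])[:2].round(4))
E
```

```text
[0.54419338 0.16924588 0.15193065] 0.05182309419019509 phi 0.2685454427765037
0 [-0.0055  0.0118]
1 [-0.0084  0.01  ]
2 [-0.0107  0.0075]
3 [-0.0123  0.0044]
4 [-0.013   0.0011]
5 [-0.0129 -0.0023]
6 [-0.0118 -0.0055]
7 [-0.01   -0.0084]
8 [-0.0075 -0.0107]
9 [-0.0044 -0.0123]
10 [-0.0011 -0.013 ]
11 [ 0.0023 -0.0129]
12 [ 0.0055 -0.0118]
13 [ 0.0084 -0.01  ]
14 [ 0.0107 -0.0075]
15 [ 0.0123 -0.0044]
16 [ 0.013  -0.0011]
17 [0.0129 0.0023]
18 [0.0118 0.0055]
19 [0.01   0.0084]
20 [0.0075 0.0107]
21 [0.0044 0.0123]
22 [0.0011 0.013 ]
23 [-0.0023  0.0129]
```

Converted, -0.013 m / 0.6 = -0.0217, -0.0129 m / 0.6 = -0.0215.

pendant:
  ticks: [0,0,0,-0.0092,0.0197,0,0.01,0,0,0,-0.014,0.0167,0,0.01,0,0,0,-0.0178,0.0125,0,0.01,0,0,0,-0.0205,0.0073,0,0.01,0,0,0,-0.0217,0.0018,0,0.01,0,0,0,-0.0215,-0.0038,0,0.01,0,0,0,-0.0197,-0.0092,0,0.01,0,0,0,-0.0167,-0.014,0,0.01,0,0,0,-0.0125,-0.0178,0,0.01,0,0,0,-0.0073,-0.0205,0,0.01,0,0,0,-0.0018,-0.0217,0,0.01,0,0,0,0.0038,-0.0215,0,0.01]

```text
time: 19.3
tool_pos: [0.515, 0.0733, 0.1519]
ee_rot: [0.704, 0.71, 0.001, 0.001]
wrist_force: [2.2, 4.3, -0.5]
width: 0.0233
gripper_force: 30.0
```

```bash
python3 - <<'E'
from h import *
s=status.read_state();p=s["tool_pos"]
v=p[:2]-C;print(p,np.hypot(*v),"phi",np.arctan2(U[1],U[0])-np.arctan2(v[1],v[0]),s["width"])
E
```

```text
[0.51504205 0.07325747 0.15191138] 0.04849467495262767 phi 3.404543590643753 0.02333719746567548
```

Forces are small and the grip follows. Continuing with the second half turn and then the next full turn, checking each half turn.

Converted, 0.013 m / 0.6 = 0.0217, 0.0129 m / 0.6 = 0.0215.

pendant:
  ticks: [0,0,0,0.0092,-0.0197,0,0.01,0,0,0,0.014,-0.0167,0,0.01,0,0,0,0.0178,-0.0125,0,0.01,0,0,0,0.0205,-0.0073,0,0.01,0,0,0,0.0217,-0.0018,0,0.01,0,0,0,0.0215,0.0038,0,0.01,0,0,0,0.0197,0.0092,0,0.01,0,0,0,0.0167,0.014,0,0.01,0,0,0,0.0125,0.0178,0,0.01,0,0,0,0.0073,0.0205,0,0.01,0,0,0,0.0018,0.0217,0,0.01,0,0,0,-0.0038,0.0215,0,0.01]

```text
time: 20.5
tool_pos: [0.5439, 0.1696, 0.1516]
ee_rot: [0.704, 0.711, -0.001, -0.001]
wrist_force: [-0.7, -2.7, 4.7]
width: 0.023
gripper_force: 30.0
```

```bash
python3 - <<'E'
from h import *
s=status.read_state();p=s["tool_pos"]
v=p[:2]-C;print(p,np.hypot(*v),"phi",np.arctan2(U[1],U[0])-np.arctan2(v[1],v[0]),s["width"])
E
```

```text
[0.54392814 0.16956887 0.1516165 ] 0.05205528790999678 phi 0.26185486826788607 0.02303879359259013
```

The manual's scale: shifts go in shares of 0.6 m and turns go in shares of 2 rad. Converting my numbers, -0.013 m / 0.6 = -0.0217, -0.0129 m / 0.6 = -0.0215.

pendant:
  ticks: [0,0,0,-0.0092,0.0197,0,0.01,0,0,0,-0.014,0.0167,0,0.01,0,0,0,-0.0178,0.0125,0,0.01,0,0,0,-0.0205,0.0073,0,0.01,0,0,0,-0.0217,0.0018,0,0.01,0,0,0,-0.0215,-0.0038,0,0.01,0,0,0,-0.0197,-0.0092,0,0.01,0,0,0,-0.0167,-0.014,0,0.01,0,0,0,-0.0125,-0.0178,0,0.01,0,0,0,-0.0073,-0.0205,0,0.01,0,0,0,-0.0018,-0.0217,0,0.01,0,0,0,0.0038,-0.0215,0,0.01]

```text
time: 21.7
tool_pos: [0.5137, 0.0736, 0.1518]
ee_rot: [0.704, 0.71, 0.0, -0.0]
wrist_force: [1.8, 4.3, 1.3]
width: 0.0232
gripper_force: 30.0
```

Converted, 0.013 m / 0.6 = 0.0217, 0.0129 m / 0.6 = 0.0215.

pendant:
  ticks: [0,0,0,0.0092,-0.0197,0,0.01,0,0,0,0.014,-0.0167,0,0.01,0,0,0,0.0178,-0.0125,0,0.01,0,0,0,0.0205,-0.0073,0,0.01,0,0,0,0.0217,-0.0018,0,0.01,0,0,0,0.0215,0.0038,0,0.01,0,0,0,0.0197,0.0092,0,0.01,0,0,0,0.0167,0.014,0,0.01,0,0,0,0.0125,0.0178,0,0.01,0,0,0,0.0073,0.0205,0,0.01,0,0,0,0.0018,0.0217,0,0.01,0,0,0,-0.0038,0.0215,0,0.01]

```text
time: 22.9
tool_pos: [0.5433, 0.1698, 0.1516]
ee_rot: [0.704, 0.711, -0.002, -0.001]
wrist_force: [-1.2, -2.1, 5.5]
width: 0.0229
gripper_force: 30.0
```

pendant:
  ticks: [0,0,0,-0.0092,0.0197,0,0.01,0,0,0,-0.0067,0.0083,0,0.01,0,0,0,0,0,0,0.01,0,0,0,0,0,0,0.05,0,0,0,0,0,0,0.05,0,0,0,0,0,0,0.05,0,0,0,0,0,-0.0333,0.05,0,0,0,0,0,-0.05,0.05,0,0,0,0,0,-0.05,0.05,0,0,0,-0.05,0,-0.05,0.05,0,0,0,-0.0667,0,-0.0667,0.05,0,0,0,-0.0667,0,0,0.05]

```text
time: 24.1
tool_pos: [0.5643, 0.0547, 0.3012]
ee_rot: [0.703, 0.711, 0.003, 0.002]
wrist_force: [0.7, -0.2, 0.1]
width: 0.0497
gripper_force: 0.0
```

pendant:
  ticks: [0,0,0,-0.0667,0,-0.0333,0.05,0,0,0,-0.0333,0,0,0.05,0,0,0,0,0,0,0.05]

```text
time: 24.4
tool_pos: [0.5621, -0.0098, 0.3174]
ee_rot: [0.706, 0.708, -0.001, 0.001]
wrist_force: [1.1, -0.1, -1.5]
width: 0.0498
gripper_force: 0.0
```

```bash
python3 - <<'E'
from h import *
delta()
im,d,P,K=grab("wrist");save("w5.png",im)
w=cloud(d,P,K).reshape(-1,3);w=w[~np.isnan(w[:,0])]
q=w[(np.hypot(*(w[:,:2]-C).T)<.08)&(w[:,2]>.168)&(w[:,2]<.182)];m=(q.max(0)+q.min(0))/2;v=m[:2]-C
print("grip",len(q),m,"phi mod",np.arctan2(U[1],U[0])-np.arctan2(v[1],v[0]))
t=(w[:,:2]-C)@np.c_[U,[-U[1],U[0]]]
k=(abs(t[:,1])<.016)&(w[:,2]>.1)&(w[:,2]<.19)
for x in(-.08,-.1,-.12,-.06):
    m=k&(abs(t[:,0]-x)<.004);print(x,np.median(w[m,2]))
E
```

```text
pos [ 0.5621 -0.0098  0.3174] z [-0.    -0.002 -1.   ] y az 0.1
grip 135 [0.56092187 0.15011899 0.17227414] phi mod 0.7804973491471625
-0.08 0.12228905971986168
-0.1 0.12238156022302885
-0.12 0.12226321648382932
-0.06 0.11334707510358627
```

View pics/w5.png

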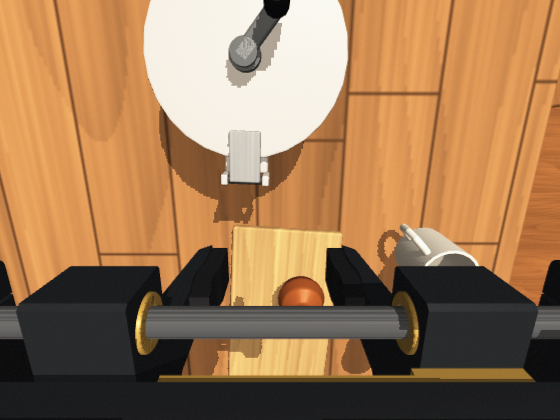

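The lid is shut and the clamp is flat at (245,155). The grip is at (277,3), crank ≈ 0.7 + 4π, so past 13 rad, and the gripper is clear of everything. Handing in.

```bash
python3 -c "
from plant import manip, cams, status, close_job
print(close_job())"
```

```text
the job is handed in; nothing more can be done
None
```

The job is handed in, with no verdict shown: both potatoes were seen in the basket before closing, and the last measurements had the lid shut, the clamp flat, the crank turned clockwise just over two turns (about 13 rad) and let go, and the arm clear.

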